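# Hang the polished frame fronts beside their twins

## Task

Run the tray of polished spectacle fronts along the roller track into the station bay, up against its stops, with the fronts still in it, and swing the gate fully shut behind it; then take the fronts out and hang each by its nose bridge on the hook that already holds one of the same model, clear of that first front and without dislodging it. When all are hung, swing the gate fully open again and push the empty tray back along the rollers until it stands against the infeed lip. Let no front drop to the bench, and leave the other things on the bench where they are.

Things in the scene. Friction and masses are not known exactly. Their poses are not given: they have to be found in the camera images.
- rect_new: Newly polished spectacle front (no side arms), honey-brown acetate, 35 g, rectangular lens openings (44 x 36 mm), 136 mm wide (its y), 52 mm high (z), 8 mm thick (x); origin: middle of its lowest edge. Two rims, centred 40 mm either side of the middle, 26 mm up; their top bars, 7 to 9 mm deep and level at y = +-40 mm, can be pinched across the thickness from above. Starts upright in a tray slot; may be absent.
- rect_new_bridge (a point): Middle of the underside of the nose bridge of rect_new, the point that rests on a hook rod, 40 mm above its lowest edge. The bridge's underside is slightly arched, highest here; the nose gap below is open downwards and 20 to 28 mm wide at its narrowest, by model, so the front is set on the rod from above. Same axes as the front.
- round_new: Newly polished spectacle front (no side arms), honey-brown acetate, 35 g, round lens openings (39 mm), 139 mm wide (its y), 52 mm high (z), 8 mm thick (x); origin: middle of its lowest edge. Two rims, centred 40 mm either side of the middle, 26 mm up; their top bars, 7 to 9 mm deep and level at y = +-40 mm, can be pinched across the thickness from above. Starts upright in a tray slot; may be absent.
- round_new_bridge (a point): Middle of the underside of the nose bridge of round_new, the point that rests on a hook rod, 40 mm above its lowest edge. The bridge's underside is slightly arched, highest here; the nose gap below is open downwards and 20 to 28 mm wide at its narrowest, by model, so the front is set on the rod from above. Same axes as the front.
- hex_new: Newly polished spectacle front (no side arms), honey-brown acetate, 35 g, six-sided lens openings (38 mm across flats), about 138 mm wide (its y), 52 mm high (z), 8 mm thick (x); origin: middle of its lowest edge. Two rims, centred 40 mm either side of the middle, 26 mm up; their top bars, 7 to 9 mm deep and level at y = +-40 mm, can be pinched across the thickness from above. Starts upright in a tray slot; may be absent.
- hex_new_bridge (a point): Middle of the underside of the nose bridge of hex_new, the point that rests on a hook rod, 40 mm above its lowest edge. The bridge's underside is slightly arched, highest here; the nose gap below is open downwards and 20 to 28 mm wide at its narrowest, by model, so the front is set on the rod from above. Same axes as the front.
- rect_first: A finished front of the same model, shape, size and axes as rect_new, already hanging by its nose bridge on one of the three hooks, 11 to 18 mm from the crossbar. Origin: middle of its lowest edge, 40 mm below the top of the hook rod. It is loose and easily knocked off.
- round_first: A finished front of the same model, shape, size and axes as round_new, already hanging by its nose bridge on one of the three hooks, 11 to 18 mm from the crossbar. Origin: middle of its lowest edge, 40 mm below the top of the hook rod. It is loose and easily knocked off.
- hex_first: A finished front of the same model, shape, size and axes as hex_new, already hanging by its nose bridge on one of the three hooks, 11 to 18 mm from the crossbar. Origin: middle of its lowest edge, 40 mm below the top of the hook rod. It is loose and easily knocked off.
- tray: Grey open tray, 154 mm (x) by 164 mm (y), walls 34 mm high, 4 mm thick, 0.3 to 0.65 kg, on the rollers. Black combs 26 mm high at both y ends form three 10 mm wide slots along y, at x = -46, 0, +46 mm; a front in a slot has its top 56 mm above the tray's underside. Origin: centre of the underside. Push its y end walls from outside.
- track: Roller track on the bench, 620 mm along its y, 190 mm wide. Fifteen free-turning rollers 25 mm thick, 40 mm apart, tops 60 mm above the table, between side rails 166 mm apart and 10 mm higher than the rollers. Station bay at its -y end, infeed lip at its +y end. Origin: middle, at table height. A pushed tray rolls on a little by itself.
- bay (a point): Where the tray's origin is when the tray stands in the bay against the stops: 60 mm above the table, track y = -198 mm, same axes as the track. The bay has cheeks 26 mm above the rollers and two corner stops 40 mm above the rollers, faces at track y = -280 mm, with a gap of 97 mm between them in the middle.
- infeed (a point): Where the tray's origin is when the tray stands against the infeed lip: 60 mm above the table, track y = +212 mm, same axes as the track. The lip rises 12 mm above the rollers, inner face at track y = +294 mm.
- rack: Hanging rack: crossbar along its y, top 149 mm above the table, on two green posts 470 mm apart on a foot 90 x 500 mm. Three hooks point from the crossbar to its -x (towards the robot), at y = -160, 0 and +160 mm. Origin: at table height under the middle of the crossbar's front face.
- hook1 (a point): On top of the middle hook's rod, 56 mm out from the crossbar (rack x = -56, y = 0, z = 145 mm), same axes as the rack; the other hooks are alike. Each is a level rod 7 mm thick, its top 145 mm above the table, running 92 mm out from the crossbar, then turned up to 16 mm above the rod's top.
- gate (a joint): Swing of the bay's retaining gate, a steel arm 8 mm wide and 130 mm long on a stiff upright hinge on the +x side rail; it stays where it is left. 0: fully open, the arm lying along above the rail, pointing to track +y. 1.57: shut, the arm pointing to track -x across the rollers, just behind the tray standing in the bay. Swung by about 2 N at its knob.
- gate_knob (a point): Top centre of the round upright knob at the free end of the gate's arm, 130 mm from the hinge axis, 150 mm above the table. The knob is a black post 14 mm thick, 65 mm high above the arm, with a cap 18 mm across and 10 mm high.
- gate_hinge (a point): Point on the gate's upright hinge axis, track x = +89 mm, y = -105 mm, 80 mm above the table (mid-height of the arm, which is 10 mm high). Same axes as the track.
- compound_bar: Green bar of polishing compound lying on the table, 45 x 120 x 45 mm, origin at the underside. To be left alone.
- paste_jar: Closed jar of polishing paste, 68 mm across, 75 mm high, origin at the underside. To be left alone.
- screwdriver: Screwdriver lying on the table, 160 mm long. To be left alone.
- brush: Brush lying on the table, 190 mm long. To be left alone.
- felt_cone: Grey felt polishing cone standing on the table, 52 mm across, 75 mm high. To be left alone.
- screw_bowl: White bowl, 90 mm across, 35 mm high, origin at the underside. To be left alone.
Mind the look-alikes: they are no part of the job. Several things have the shape of the tray; the one meant has the colours described above.

How it is judged:
On the way, in this order (a step that is already met when the one before it is completed fails the run):
1. the tray stands in the station bay against the stops, with the fronts still in it (y of tray in the frame of bay between -0.012 and 0.015 m and distance between each of rect_new, round_new, hex_new and tray below 0.075 m and linear speed of tray below 0.03 m/s), for 0.2 s.
2. the gate is shut behind the tray in the bay (value of joint gate above 1.42 rad and y of tray in the frame of bay between -0.012 and 0.015 m and distance between each of rect_new, round_new, hex_new and tray below 0.075 m), for 0.2 s.
3. every new front hangs by its bridge on the hook of its own model, clear of the first, which still hangs there (z of rect_new_bridge in the frame of rack between 0.137 and 0.157 m and x of rect_new_bridge in the frame of rack between -0.096 and -0.002 m and horizontal distance between rect_new_bridge and rect_first below 0.09 m and contact force between each of rect_new, round_new, hex_new and the fingers below 0.05 N and contact force between rect_new and rect_first below 0.05 N and z of rect_first in the frame of rack between 0.09 and 0.12 m and x of rect_first in the frame of rack between -0.1 and 0.005 m and z of round_new_bridge in the frame of rack between 0.137 and 0.157 m and x of round_new_bridge in the frame of rack between -0.096 and -0.002 m and horizontal distance between round_new_bridge and round_first below 0.09 m and contact force between round_new and round_first below 0.05 N and z of round_first in the frame of rack between 0.09 and 0.12 m and x of round_first in the frame of rack between -0.1 and 0.005 m and z of hex_new_bridge in the frame of rack between 0.137 and 0.157 m and x of hex_new_bridge in the frame of rack between -0.096 and -0.002 m and horizontal distance between hex_new_bridge and hex_first below 0.09 m and contact force between hex_new and hex_first below 0.05 N and z of hex_first in the frame of rack between 0.09 and 0.12 m and x of hex_first in the frame of rack between -0.1 and 0.005 m), for 0.3 s.
4. the empty tray is back against the infeed lip (y of tray in the frame of infeed between -0.03 and 0.015 m and z of tray in the frame of infeed between -0.006 and 0.006 m and angle between tray's own z axis and vertical below 0.1 rad), for 0.2 s.
At the end, for the whole second after the job is handed in: Each new front hangs at rest by its bridge (within 8 mm below, 12 mm above the rod's top) on the hook of its model's first front, not touching it; all first fronts still hang; the empty tray stands level and at rest on the rollers, at most 30 mm from its place at the infeed lip; gate open (all of step 3 and all of step 4 and linear speed of each of rect_new, round_new, hex_new, tray below 0.03 m/s and value of joint gate below 0.15 rad).
It fails at once if a front drops to the bench (height (world z) of any of rect_new, rect_first, round_new, round_first, hex_new, hex_first below 0.04 m).
It fails at once if a front that was already hanging is knocked off its hook (height (world z) of any of rect_first, round_first, hex_first below 0.075 m).
It fails at once if the tray is tipped (angle between tray's own z axis and vertical above 0.35 rad).
It fails at once if another thing on the bench is moved more than 40 mm (distance of any of compound_bar, paste_jar, screwdriver, brush, felt_cone, screw_bowl from where it was at the start of the episode above 0.04 m).
Of rect_new, round_new, hex_new only 2 to 3 are there at a start; the rules pass over those that are not, and their reading is None.
At some moment in a run one of tray may be knocked a few centimetres aside while the robot is not near it.
It also fails if it takes over 208 s, if anything falls off the work surface, if the arm or the gripper's body presses on something with over 40 N, if the wrist force passes 120 N, or if a joint passes its speed limit or range.

## Robot

A 6-joint arm with a two-finger parallel gripper is mounted at the origin on the work surface. World frame = base frame: x ahead of the robot, y to its left, z up, the work surface at z = 0. Lengths are in m, angles in rad, forces in N, time in s.
With the tool pointing down it reaches from about 0.35 to 0.85 m from the base axis. Payload 8.1 kg.
Tool frame: the origin (TCP) lies on the mounting face of the last link; the fingertips stand 186 mm ahead of it and the grasp point (between the pads) lies 167 mm ahead of it; z points along the fingers, y is the line along which they close (so a half turn about z gives the same grasp; the last joint's range is limited). The gripper opens to 93 mm and grips with 3 to 60 N. Pads are 15 mm wide; open, the fingers measure 128 mm over their backs; the gripper's body (75 mm by 188 mm) begins 65 mm behind the grasp point.
Start: joints at [-1.342, 0.13, 1.488, -0, 1.523, -0.085], TCP at [0.185, -0.571, 0.405] pointing down, gripper open.
Joint ranges: [-2.96, 2.96], [-0.89, 2.26], [0.02, 2.5], [-1.34, 4.48], [0, 2.73], [-2.66, 2.66]. Speed limits (rad/s): [2.39, 2.39, 2.79, 3.14, 3.14, 3.14].

## Interface

Orientations are given as a rotation vector (axis times angle).
In Python, from cell import arm gives the robot as it stands. Calls block until the motion is done:
- arm.movep(position, orientation): joint-space move of the TCP to a pose.
- arm.movel(position, speed=0.15, rotation=None, threshold=None): straight line of the TCP; rotation=None keeps the orientation; speed is the mean speed in m/s. With threshold (N) it stops when the force on the tool has changed by that much, and returns True; else False.
- arm.set_joints(angles): joint-space move.
- arm.gripper_to(opening, force=None): finger opening in m; force is the grip in N (None keeps the last); returns when the fingers have stopped.
- arm.sleep(seconds).
- arm.inverse_kinematics(position, orientation): joint angles nearest the present ones, or None.
- arm.get_image(name): name is "side" or "top"; returns a dict with "frame" (480x640x3 uint8, red, green, blue), "range_z" (480x640 float32, m along the optical axis (not along the pixel's ray), 0 where there is no reading), "fovy" (degrees; the focal length in pixels is half the picture's height over the tangent of half this angle, whatever the lens; pixels are square), "cx", "cy" (the principal point, pixels), "world_to_cam" (4x4, takes a point from world to camera coordinates). Camera axes: x right, y up, looking along -z (the intrinsics and any distortion apply to the point x, -y, -z); pixel columns grow to the right and rows downward; lengths in m; the calibration is good to about 2 mm. A picture is of the moment at which its call begins.
A pose or a line that the arm cannot do raises arm.IKError and nothing moves.
- arm.job_done(): hands the job in; it is judged then, once.
Readings, each from a call of its own:
- arm.current_t(): time.
- arm.current_joint_pos(): joint angles.
- arm.current_qd(): joint speeds.
- arm.current_effort(): joint torques, N m.
- arm.current_ee_pos(): TCP position.
- arm.current_eef_rot(): TCP orientation.
- arm.current_wrist_force(): force on the tool from outside, world axes, zero at the start.
- arm.current_moment(): the same for the moment, N m.
- arm.current_finger_gap(): finger opening in m.
- arm.current_grasp_force(): force on a finger pad.
Only numpy, scipy, OpenCV 4.12 (cv2) and the standard library are available. Lean on these libraries where they do the work, as an engineer would, in place of code of your own. Each camera call takes 0.05 s, during which the arm holds its last target. There are 200 camera calls.

## Working session

There is one attempt and no reset: what is moved stays moved. The work goes in short steps, each a Python script; the robot and the scene stay as the last script left them, time stands still between calls to the robot, and variables do not carry over. Pictures are saved under pics/ and viewed, at most 14 in all, crops included, and the job is handed in when it is done.

```bash
ls; mkdir -p pics
cat > h.py <<'E'
from cell import arm
import numpy as np, cv2
def snap(n,save=None):
    d=arm.get_image(n)
    if save: cv2.imwrite('pics/'+save,d['frame'][:,:,::-1])
    return d
def pts(d):
    """world xyz for each pixel from depth (480,640,3)"""
    f=240/np.tan(np.radians(d['fovy'])/2)
    v,u=np.mgrid[0:480,0:640]; z=d['range_z']
    P=np.stack([(u-d['cx'])/f*z,-(v-d['cy'])/f*z,-z,np.ones_like(z)],-1)
    return (P@np.linalg.inv(d['world_to_cam']).T)[...,:3]
E
python3 - <<'E'
from h import *
for n in('top','side'):
    d=snap(n,n+'0.png'); np.savez(n+'0.npz',**d)
    print(n,d['fovy'],d['cx'],d['cy'],d['world_to_cam'].round(3).tolist(),[k for k in d], (d['range_z']==0).mean())
    P=pts(d); print(np.percentile(P[...,2][d['range_z']>0],[5,50,95]))
E
```

```text
pics
top 55.60776089686111 325.83631098193035 235.72319459310972 [[-0.007, -1.0, -0.004, 0.016], [0.975, -0.007, 0.221, -0.483], [-0.221, -0.002, 0.975, -0.95], [0.0, 0.0, 0.0, 1.0]] ['frame', 'range_z', 'fovy', 'cx', 'cy', 'world_to_cam'] 0.004075520833333333
[-0.74681546  0.00151384  0.62923703]
side 44.52879598866994 315.8833587051068 238.93467521806858 [[-0.816, -0.577, 0.02, 0.377], [0.358, -0.478, 0.802, -0.262], [-0.454, 0.662, 0.597, -1.372], [0.0, 0.0, 0.0, 1.0]] ['frame', 'range_z', 'fovy', 'cx', 'cy', 'world_to_cam'] 0.0065234375
[-0.55816597  0.0035753   0.58604391]
```

View pics/top0.png

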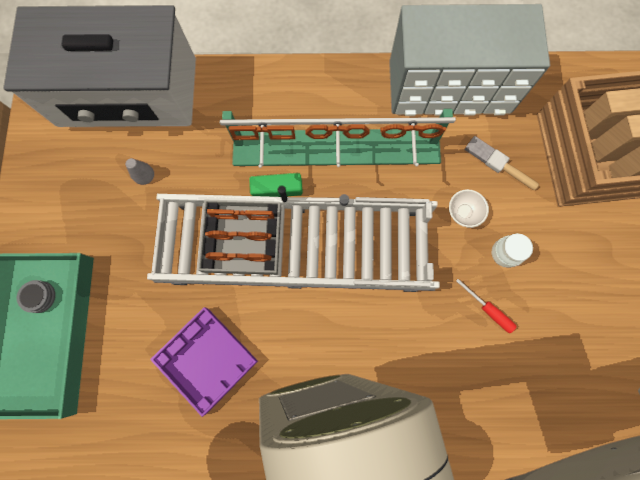

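View pics/side0.png

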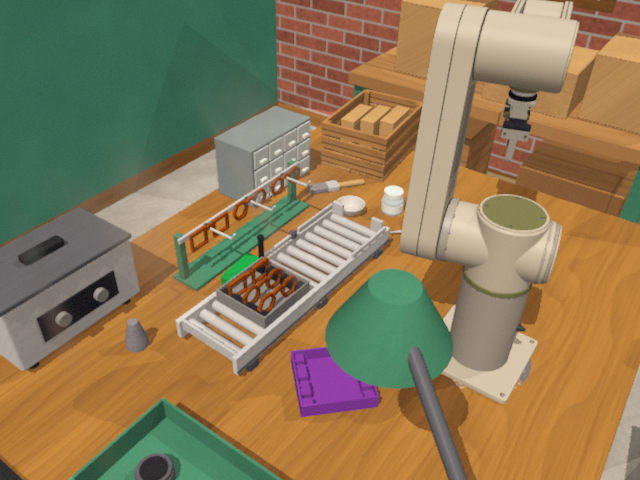

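Run:
```python
from h import *
d=dict(np.load('top0.npz')); P=pts(d); im=d['frame']
a=cv2.resize(im[105:175,215:460],None,fx=3.2,fy=3.2,interpolation=2)
b=cv2.resize(im[190:285,150:350],None,fx=3.2,fy=3.2,interpolation=2)
c=np.zeros((a.shape[0]+b.shape[0],800,3),np.uint8); c[:a.shape[0],:a.shape[1]]=a; c[a.shape[0]:,:b.shape[1]]=b
cv2.imwrite('pics/crop0.png',c[:600,:,::-1])
u,v=np.meshgrid(range(640),range(480)); z=P[...,2]
def rect(m,name):
    q=P[m][:,:2].astype(np.float32)
    r=cv2.minAreaRect(q); print(name,len(q),np.round(cv2.boxPoints(r),4).tolist(),'size',np.round(r[1],4), 'ang',r[2])
R=(u>140)&(u<445)&(v>185)&(v<298)
rect(R&(z>.064)&(z<.077),'rail')
tr=R&(u>195)&(u<287)&(v>196)&(v<278)
rect(tr&(z>.088)&(z<.098),'traytop')
rk=(u>215)&(u<460)&(v>105)&(v<172)
rect(rk&(z>.152)&(z<.19),'posts')
rect(rk&(z>.147)&(z<.153)&(v<128),'bar')
hsv=cv2.cvtColor(im,cv2.COLOR_RGB2HSV)
g=(hsv[...,0]>50)&(hsv[...,0]<90)&(hsv[...,1]>90)
rect(rk&g&(z<.03),'foot')
rect(R&(z>.14)&(z<.16),'knob')
q=P[(u>278)&(u<292)&(v>180)&(v<205)&(z>.13)&(z<.17)];print('knob mean',q.mean(0),q.max(0))
for uu in(262,338,415):
    m=(abs(u-uu)<10)&(v>128)&(v<168)&(z>.135)&(z<.17); q=P[m]; 
    if len(q):
        print('hook',uu,len(q),q.min(0).round(4),q.max(0).round(4),np.polyfit(q[:,0],q[:,1],1))
```

```text
rail 4329 [[0.3662000000476837, -0.22509999573230743], [0.557200014591217, -0.2320999950170517], [0.5800999999046326, 0.3880000114440918], [0.3889999985694885, 0.39500001072883606]] size [0.6205 0.1912] ang 87.8918228149414
traytop 839 [[0.39629998803138733, 0.10329999774694443], [0.557200014591217, 0.09749999642372131], [0.5636000037193298, 0.27630001306533813], [0.4027000069618225, 0.28200000524520874]] size [0.1788 0.161 ] ang 87.95368194580078
posts 602 [[0.5909000039100647, 0.210099995136261], [0.6069999933242798, -0.24940000474452972], [0.7242000102996826, -0.24529999494552612], [0.7081000208854675, 0.2142000049352646]] size [0.1173 0.4598] ang 2.0053560733795166
bar 859 [[0.6917999982833862, 0.23659999668598175], [0.6926000118255615, -0.26080000400543213], [0.736299991607666, -0.260699987411499], [0.7354999780654907, 0.23669999837875366]] size [0.0437 0.4974] ang 0.08852564543485641
foot 5267 [[0.6679999828338623, 0.23430000245571136], [0.6682000160217285, -0.2612999975681305], [0.756600022315979, -0.2612999975681305], [0.7562999725341797, 0.23430000245571136]] size [0.0884 0.4956] ang 0.02956722304224968
knob 59 [[0.5507000088691711, 0.09650000184774399], [0.5651999711990356, 0.09380000084638596], [0.5683000087738037, 0.11029999703168869], [0.5537999868392944, 0.11299999803304672]] size [0.0168 0.0147] ang 79.3892822265625
knob mean [0.55907512 0.10182325 0.14677442] [0.56914054 0.10755018 0.15388865]
hook 262 184 [0.604  0.1252 0.136 ] [0.693  0.1654 0.1624] [0.00038828 0.14620213]
hook 338 167 [ 0.605  -0.0341  0.1352] [0.6935 0.0041 0.1623] [-0.02842239  0.00530155]
hook 415 162 [ 0.6043 -0.1967  0.1366] [ 0.6917 -0.1581  0.162 ] [-0.07092034 -0.1271704 ]
```

View pics/crop0.png

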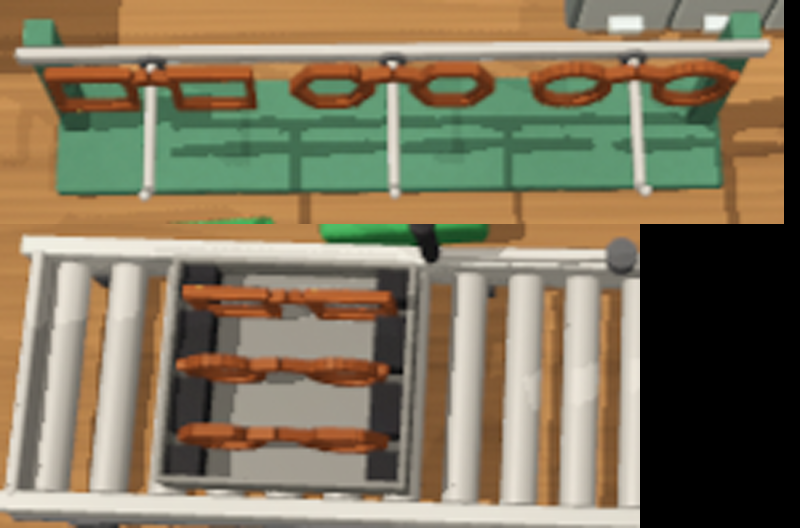

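Run:
```python
from h import *
d=dict(np.load('side0.npz')); im=d['frame']
a=cv2.resize(im[250:325,210:315],None,fx=6,fy=6,interpolation=2)
cv2.imwrite('pics/crop1.png',a[:,:,::-1])
d=dict(np.load('top0.npz')); P=pts(d); im=d['frame'];hsv=cv2.cvtColor(im,cv2.COLOR_RGB2HSV)
u,v=np.meshgrid(range(640),range(480)); z=P[...,2]
br=(hsv[...,0]<14)&(hsv[...,1]>170)&(hsv[...,2]>60)
for uu in(262,338,415):
    m=(abs(u-uu)<10)&(v>125)&(v<168)&(z>.138)&(z<.149)&~br; q=P[m]; m2=(abs(u-uu)<10)&(v>140)&(v<168)&(z>.153); t=P[m2]
    xs=np.arange(.61,.69,.015)
    print(uu,[tuple(np.round(np.median(q[abs(q[:,0]-x)<.008],0),4)) for x in xs],'tip',t.mean(0).round(4),len(t))
    f=P[br&(abs(u-uu)<42)&(v>120)&(v<142)&(z>.148)&(z<.165)]; print(' first top',len(f),f.mean(0).round(4),f.min(0).round(4),f.max(0).round(4))
b=P[br&(u>200)&(u<285)&(v>200)&(v<270)&(z>.108)&(z<.122)]
_,l,c=cv2.kmeans(b[:,:1].astype(np.float32),3,None,(3,50,1e-6),5,cv2.KMEANS_PP_CENTERS)
for k in range(3):
    q=b[l[:,0]==k]; print('front',len(q),q.mean(0).round(4),q.min(0).round(4),q.max(0).round(4),np.polyfit(q[:,1],q[:,0],1).round(4))
```

```text
262 [(np.float64(0.6149), np.float64(0.1441), np.float64(0.1475)), (np.float64(0.6267), np.float64(0.146), np.float64(0.1444)), (np.float64(0.6399), np.float64(0.1465), np.float64(0.1444)), (np.float64(0.6548), np.float64(0.1469), np.float64(0.1437)), (np.float64(0.6699), np.float64(0.147), np.float64(0.1442)), (np.float64(0.685), np.float64(0.1473), np.float64(0.1436))] tip [0.5613 0.1283 0.2751] 15
 first top 284 [0.6922 0.1495 0.155 ] [0.6881 0.0791 0.1483] [0.6976 0.2133 0.1607]
338 [(np.float64(0.6155), np.float64(-0.0129), np.float64(0.1482)), (np.float64(0.6256), np.float64(-0.0122), np.float64(0.1436)), (np.float64(0.6396), np.float64(-0.0122), np.float64(0.1441)), (np.float64(0.6551), np.float64(-0.0124), np.float64(0.1431)), (np.float64(0.6703), np.float64(-0.0126), np.float64(0.1437)), (np.float64(0.6864), np.float64(-0.0128), np.float64(0.1436))] tip [ 0.6082 -0.0126  0.1585] 12
 first top 217 [ 0.6935 -0.0129  0.1535] [ 0.6888 -0.0716  0.148 ] [0.6987 0.0461 0.1615]
415 [(np.float64(0.617), np.float64(-0.1698), np.float64(0.1442)), (np.float64(0.6257), np.float64(-0.1726), np.float64(0.1436)), (np.float64(0.641), np.float64(-0.1728), np.float64(0.1435)), (np.float64(0.6543), np.float64(-0.1716), np.float64(0.1439)), (np.float64(0.6699), np.float64(-0.1722), np.float64(0.1442)), (np.float64(0.6864), np.float64(-0.1729), np.float64(0.1433))] tip [ 0.5622 -0.1477  0.2755] 15
 first top 210 [ 0.693  -0.1719  0.1532] [ 0.6885 -0.2314  0.1481] [ 0.699  -0.1134  0.1604]
front 232 [0.5217 0.1974 0.1142] [0.5163 0.1267 0.108 ] [0.5284 0.2609 0.1193] [0.0388 0.5141]
front 159 [0.4298 0.2    0.1133] [0.4249 0.1381 0.1083] [0.4362 0.2554 0.1189] [0.0403 0.4217]
front 156 [0.476  0.2009 0.1127] [0.4704 0.1371 0.108 ] [0.4824 0.2561 0.1188] [0.0446 0.467 ]
```

View pics/crop1.png

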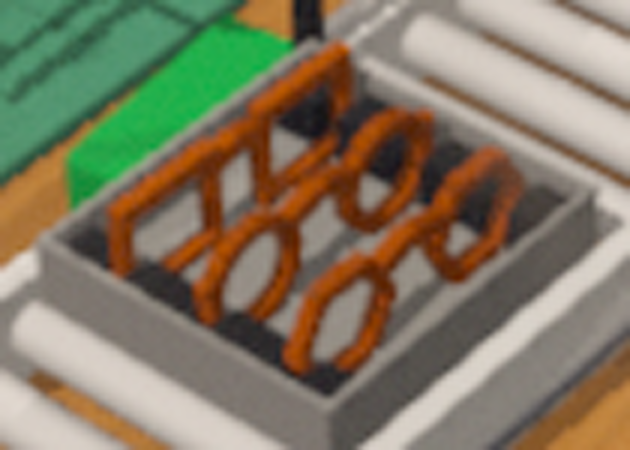

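```bash
cat >> h.py <<'E'
from scipy.spatial.transform import Rotation as Ro
TY=-0.0368; TO=np.array([.4731,.0814])
def tw(x,y): # track -> world xy
    c,s=np.cos(TY),np.sin(TY); return TO+np.array([c*x-s*y,s*x+c*y])
def wt(p):
    c,s=np.cos(TY),np.sin(TY); d=np.asarray(p)[...,:2]-TO; return np.stack([c*d[...,0]+s*d[...,1],-s*d[...,0]+c*d[...,1]],-1)
def rv(psi):
    y=np.array([np.cos(psi),np.sin(psi),0]); z=np.array([0,0,-1.])
    return Ro.from_matrix(np.stack([np.cross(y,z),y,z],1)).as_rotvec()
TIP=.186
def P3(xy,tip): return np.array([xy[0],xy[1],tip+TIP])
def go(xy,tip,psi):
    q0=np.array(arm.current_joint_pos()); best=None
    for k in(0,np.pi):
        q=arm.inverse_kinematics(P3(xy,tip),rv(psi+k))
        if q is not None:
            c=np.abs(np.array(q)-q0).max()
            if best is None or c<best[0]: best=(c,psi+k)
    arm.movep(P3(xy,tip),rv(best[1])); return best[1]
def lin(xy,tip,speed=.15,psi=None,th=None):
    return arm.movel(P3(xy,tip),speed=speed,rotation=None if psi is None else rv(psi),threshold=th)
def here(): return np.array(arm.current_ee_pos())
def up(tip,speed=.2): p=here(); return arm.movel([p[0],p[1],tip+TIP],speed=speed)
E
python3 - <<'E'
from h import *
print(arm.current_t(), Ro.from_rotvec(arm.current_eef_rot()).as_matrix().round(2).tolist())
arm.gripper_to(.04)
p=go(tw(0,.1),.25,TY); print(p,arm.current_joint_pos())
lin(tw(0,.256),.2,.25); print(lin(tw(0,.256),.080,.15,th=8))
print(lin(tw(0,-.075),.080,.11),wt(here()))
print(lin(tw(0,-.115),.080,.03,th=6),wt(here()),arm.current_wrist_force())
arm.sleep(.3); d=snap('top','top1.png'); print(arm.current_t())
E
```

```text
0.1 [[0.95, 0.31, -0.0], [0.31, -0.95, 0.0], [0.0, -0.0, -1.0]]
-0.0368 [ 2.61686952e-01 -1.25772581e-01  1.68822538e+00 -1.53108913e-04
  1.57923290e+00  2.99638640e-01]
False
False [ 4.31636687e-05 -7.48209858e-02]
True [-0.00012458 -0.10664463] [0.56653605 2.26501505 1.60734497]
10.175
```

View pics/top1.png

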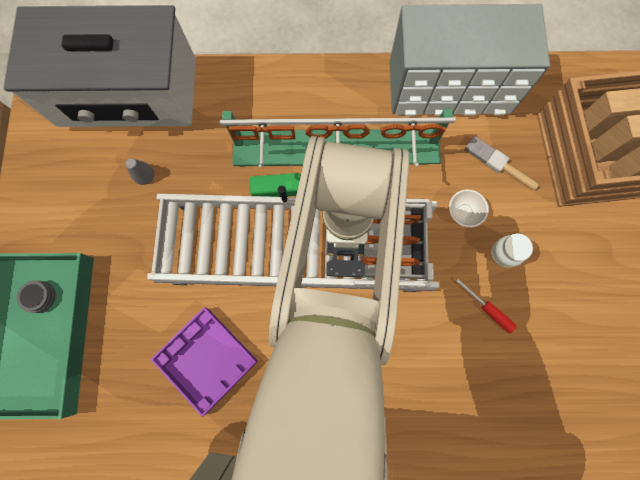

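Run:
```python
from h import *
kn=lambda t,r=.129: tw(.088-r*np.sin(t),-.105+r*np.cos(t))
lin(tw(0,-.095),.08,.05); up(.19); arm.gripper_to(.03)
lin(kn(0),.19,.25); print(lin(kn(0),.130,.1,th=6))
for t in np.linspace(0,1.54,13)[1:]:
    lin(kn(t),.130,.1,TY+t)
print(lin(kn(1.64),.130,.03,TY+1.64,th=12), wt(here()),arm.current_wrist_force())
lin(kn(1.57),.130,.05,TY+1.57)
up(.25,.15)
lin(tw(0,.1),.3,.25)
d=snap('top','top2.png');np.savez('top2.npz',**d);s=snap('side','side2.png');print(arm.current_t())
c=np.vstack([d['frame'][90:300,120:460],cv2.resize(s['frame'][200:360,160:420],(340,209))])[:,:,::-1]
cv2.imwrite('pics/c2.png',cv2.resize(c,None,fx=1.4,fy=1.4))
```

```text
False
True [-0.04064982 -0.11143737] [1.72636458 3.56827505 2.14763249]
19.75
```

View pics/c2.png

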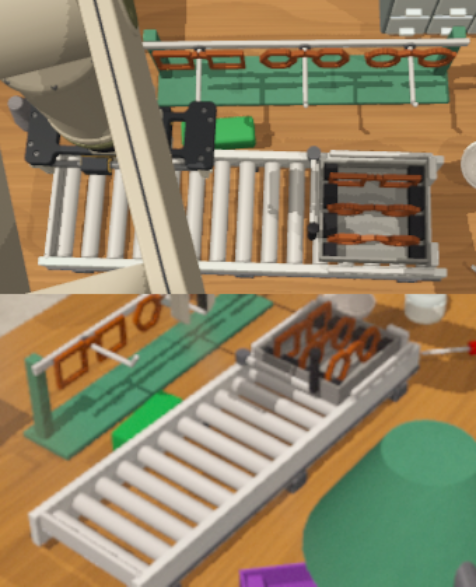

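```bash
cat > meas.py <<'E'
from h import *
def fronts(d,n=3):
    P=pts(d); hsv=cv2.cvtColor(d['frame'],cv2.COLOR_RGB2HSV); z=P[...,2]
    br=(hsv[...,0]<14)&(hsv[...,1]>150)&(hsv[...,2]>60)
    T=wt(P); m=br&(abs(T[...,0])<.08)&(T[...,1]<-.11)&(T[...,1]>-.29)
    b=T[m&(z>.085)&(z<.125)]; zz=z[m&(z>.085)&(z<.125)]
    for x in(-.046,0,.046):
        k=(abs(b[:,0]-x)<.018); q=b[k]; h=q[zz[k]>.107]
        if len(h)>20: print('slot',x,len(q),len(h),'x mean',h.mean(0).round(4),'y ext',q[:,1].min().round(4),q[:,1].max().round(4),'mid',((q[:,1].min()+q[:,1].max())/2).round(4), 'top mid',((h[:,1].min()+h[:,1].max())/2).round(4))
E
python3 - <<'E'
from meas import *
d=dict(np.load('top2.npz')); fronts(d)
# tray wall extents
P=pts(d); T=wt(P); z=P[...,2]
m=(z>.086)&(z<.100)&(abs(T[...,0])<.03)&(T[...,1]<-.108)&(T[...,1]>-.29); q=T[m][:,1]; print(np.histogram(q,20))
E
```

```text
slot -0.046 262 190 x mean [-0.0472 -0.1958] y ext -0.2655 -0.1293 mid -0.1974 top mid -0.1965
slot 0 278 195 x mean [-0.0009 -0.196 ] y ext -0.2644 -0.128 mid -0.1962 top mid -0.1965
slot 0.046 302 259 x mean [ 0.0446 -0.1954] y ext -0.2648 -0.1287 mid -0.1967 top mid -0.1967
(array([88, 39, 37, 13,  0,  0,  0,  1,  3,  1,  0,  0,  6,  1,  0,  0,  9,
       33, 43, 65]), array([-0.27905216, -0.27087846, -0.26270477, -0.25453107, -0.24635738,
       -0.23818368, -0.23000999, -0.22183629, -0.2136626 , -0.2054889 ,
       -0.19731521, -0.18914151, -0.18096782, -0.17279412, -0.16462043,
       -0.15644673, -0.14827304, -0.14009934, -0.13192564, -0.12375195,
       -0.11557825]))
```

```bash
cat > pick.py <<'E'
from meas import *
HY=dict(rect=.1468,hex=-.0124,round=-.172); SX=dict(rect=.0452,round=-.0005,hex=-.0465)
def pick(n,side,fy=-.197):
    g=tw(SX[n],fy+.04*side)
    p=go(g,.20,TY); arm.gripper_to(.022,20)
    print('down',lin(g,.135,.15), lin(g,.0965,.06,th=5))
    arm.gripper_to(0,20); print('gap',arm.current_finger_gap(),arm.current_grasp_force())
    up(.125,.05); up(.24,.2); print('gap',arm.current_finger_gap())
    return p-TY
def hang(n,side,p,x=.640):
    g=np.array([x,HY[n]+.04*side])
    lin(g,.24,.2,p)
    d=snap('top'); return g,d
def place(g):
    lin(g,.152,.1); f=np.array(arm.current_wrist_force())
    print('touch',lin(g,.133,.02,th=1.5),here()[2]-TIP,np.array(arm.current_wrist_force())-f)
E
python3 - <<'E'
from pick import *
p=pick('rect',-1); g,d=hang('rect',-1,p); print(p,g,arm.current_t()); 
cv2.imwrite('pics/hold.png',cv2.resize(np.hstack([d['frame'][60:300,180:480],snap('side')['frame'][100:340,120:420]])[:,:,::-1],None,fx=1.33,fy=1.33))
E
```

```text
down False False
gap 0.007844324132525922 19.999971091747284
gap 0.007447737636768949
0.0 [0.64   0.1068] 26.375
```

View pics/hold.png

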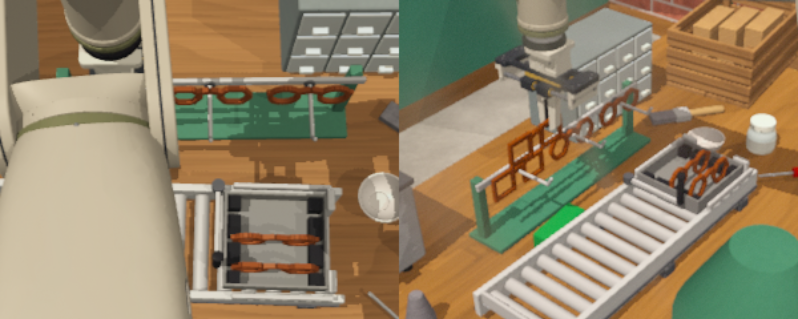

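```bash
cat >> pick.py <<'E'
def held(zmin=.165,zmax=.30,y=None):
    d=snap('side'); P=pts(d); hsv=cv2.cvtColor(d['frame'],cv2.COLOR_RGB2HSV)
    br=(hsv[...,0]<14)&(hsv[...,1]>150)&(hsv[...,2]>60)&(P[...,2]>zmin)&(P[...,2]<zmax)&(P[...,0]>.55)&(P[...,0]<.75)&(abs(P[...,1])<.3)
    if y is not None: br&=abs(P[...,1]-y)<.1
    q=P[br]; r=cv2.minAreaRect(q[:,1:].astype(np.float32))
    print('held',len(q),'med',np.median(q,0).round(4),'min',np.percentile(q,1,0).round(4),'max',np.percentile(q,99,0).round(4),'rect',np.round(r[0],4),np.round(r[1],4),round(r[2],2))
    return q
E
python3 - <<'E'
from pick import *
held(y=.147)
E
```

```text
held 352 med [0.6383 0.1644 0.2357] min [0.6342 0.0817 0.2075] max [0.646  0.218  0.2611] rect [0.1488 0.2341] [0.1397 0.0572] 1.2
```

Run:
```python
from pick import *
g=np.array([.640,.1068-.001]); place(g); print(arm.current_t())
held(.1,.175,y=.147)
s=snap('side'); cv2.imwrite('pics/place.png',cv2.resize(s['frame'][130:300,160:360],None,fx=3,fy=3)[:,:,::-1])
```

```text
touch True 0.1366112105474208 [-0.53393225  0.40526234  2.20142738]
28.2167
held 646 med [0.6886 0.1654 0.1408] min [0.6341 0.0838 0.1052] max [0.699  0.2187 0.1606] rect [0.1501 0.1334] [0.1427 0.0598] 1.64
```

View pics/place.png

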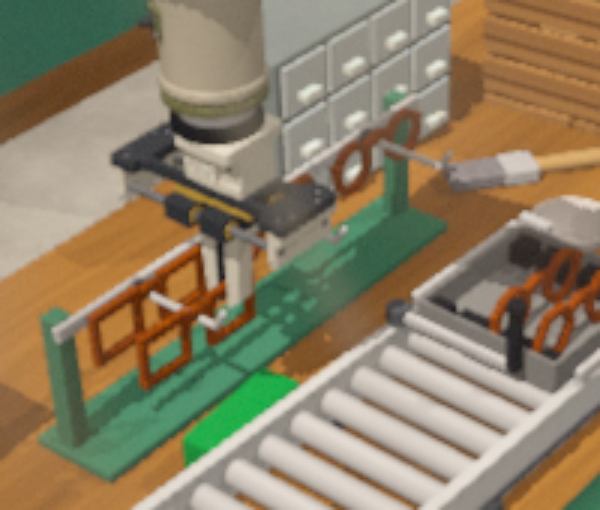

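```bash
cat >> pick.py <<'E'
def release():
    arm.gripper_to(.024,10); arm.sleep(.3); up(.25,.12)
E
python3 - <<'E'
from pick import *
release(); held(.1,.175,y=.147)
p=pick('round',1); g,d=hang('round',1,p); q=held(y=-.172)
fronts(d); print(g,p,arm.current_t())
E
```

```text
held 703 med [0.6886 0.1625 0.143 ] min [0.6337 0.0489 0.1045] max [0.6987 0.2188 0.1634] rect [0.1335 0.1311] [0.1741 0.0607] 2.88
down False False
gap 0.007835580816380949 20.000307660084218
gap 0.007905811865061351
held 96 med [ 0.6379 -0.2003  0.2335] min [ 0.6329 -0.2357  0.2079] max [ 0.645  -0.0987  0.2575] rect [-0.1682  0.2329] [0.1409 0.05  ] 0.77
[ 0.64  -0.132] 0.0 35.925
```

Run:
```python
from pick import *
place(np.array([.640,-.1335])); held(.1,.175,y=-.172)
s=snap('side'); cv2.imwrite('pics/place2.png',cv2.resize(s['frame'][110:280,200:400],None,fx=3,fy=3)[:,:,::-1])
```

```text
touch True 0.1368530541302187 [ 2.00244801 -0.46950261  2.38822136]
held 243 med [ 0.6422 -0.1351  0.132 ] min [ 0.6338 -0.2317  0.1037] max [ 0.6991 -0.0729  0.1583] rect [-0.1561  0.1303] [0.0568 0.1673] 89.68
```

View pics/place2.png

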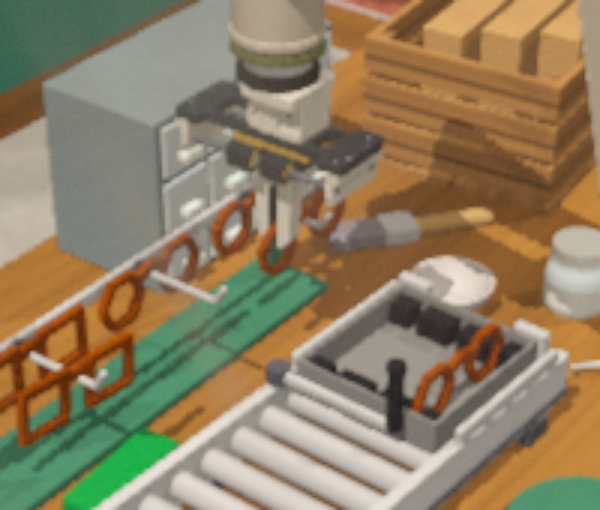

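Run:
```python
from pick import *
release(); 
p=pick('hex',1); g,d=hang('hex',1,p); q=held(y=-.0124); print(arm.current_t())
place(g-[0,.001]); held(.1,.175,y=-.0124)
s=snap('side'); cv2.imwrite('pics/place3.png',cv2.resize(s['frame'][130:300,170:370],None,fx=3,fy=3)[:,:,::-1])
```

```text
down False False
gap 0.007376921185119928 20.000174045562744
gap 0.00803130197580482
held 111 med [ 0.6378 -0.0221  0.2288] min [ 0.6331 -0.0718  0.2073] max [0.6433 0.0577 0.2589] rect [-0.0067  0.2307] [0.1326 0.049 ] 5.63
45.5333
touch True 0.13660065603360244 [ 1.14093403 -0.40262902  2.47542574]
held 323 med [0.6899 0.0343 0.1303] min [ 0.6339 -0.1093  0.1039] max [0.7002 0.087  0.1581] rect [-0.0114  0.1313] [0.0583 0.1985] 88.12
```

View pics/place3.png

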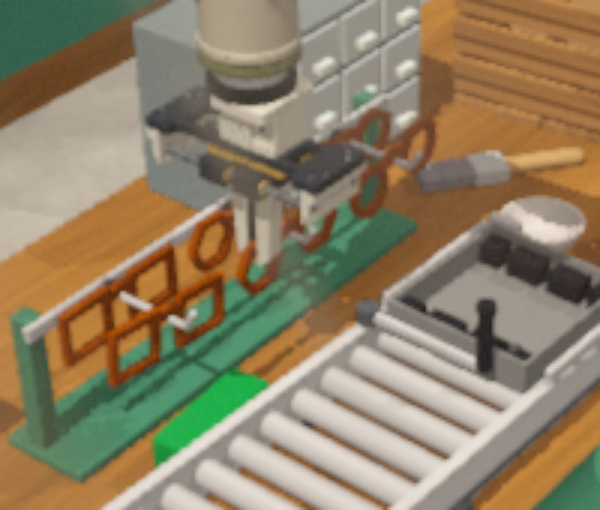

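Run:
```python
from h import *
from pick import release
release()
kn=lambda t,r=.129: tw(.088-r*np.sin(t),-.105+r*np.cos(t))
p=go(kn(1.57),.22,TY+1.57)-1.57; print('psi',p-TY); arm.gripper_to(.03)
print(lin(kn(1.57),.130,.1,th=6))
for t in np.linspace(1.57,.05,13)[1:]: lin(kn(t),.130,.1,p+t)
print(lin(kn(-.07),.130,.03,p-.07,th=12),wt(here()),arm.current_wrist_force())
lin(kn(0),.130,.05,p); up(.25,.15)
lin(tw(-.05,-.34),.25,.25)
d=snap('top','top3.png');np.savez('top3.npz',**d);s=snap('side');print(arm.current_t())
P=pts(d);T=wt(P);z=P[...,2]
m=(z>.086)&(z<.100)&(abs(T[...,0])<.07)&(T[...,1]<-.02)&(T[...,1]>-.30); print('tray y ext',np.percentile(T[m][:,1],[1,99]))
c=np.vstack([d['frame'][90:300,120:460],cv2.resize(s['frame'][160:320,160:420],(340,209))])[:,:,::-1]
cv2.imwrite('pics/c3.png',cv2.resize(c,None,fx=1.4,fy=1.4))
```

```text
psi 3.1415926535897927
FalseTraceback (most recent call last):
  File "<stdin>", line 7, in <module>
  File "h.py", line 33, in lin
    return arm.movel(P3(xy,tip),speed=speed,rotation=None if psi is None else rv(psi),threshold=th)
           ~~~~~~~~~^^^^^^^^^^^^^^^^^^^^^^^^^^^^^^^^^^^^^^^^^^^^^^^^^^^^^^^^^^^^^^^^^^^^^^^^^^^^^^^
cell.IKError: the arm cannot follow that straight line within its joint ranges
```

```bash
cat > gate.py <<'E'
from h import *
kn=lambda t,r=.129: tw(.088-r*np.sin(t),-.105+r*np.cos(t))
k=wt(here()); t0=np.arctan2(.088-k[0],k[1]+.105); print('theta now',t0,arm.current_joint_pos())
up(.22); p=TY
arm.movep(P3(kn(t0),.22),rv(p+t0)); print(arm.current_joint_pos())
print(lin(kn(t0),.130,.08,th=6))
for t in np.linspace(t0,.05,1+int(np.ceil(t0/.12)))[1:]: lin(kn(t),.130,.1,p+t)
print(lin(kn(-.07),.130,.03,p-.07,th=12),wt(here()),arm.current_wrist_force())
lin(kn(0),.130,.05,p); up(.25,.15)
lin(tw(-.05,-.30),.25,.25)
d=snap('top','top3.png');np.savez('top3.npz',**d);s=snap('side');print(arm.current_t())
P=pts(d);T=wt(P);z=P[...,2]
m=(z>.086)&(z<.100)&(abs(T[...,0])<.07)&(T[...,1]<-.02)&(T[...,1]>-.30); print('tray y ext',np.percentile(T[m][:,1],[1,99]))
c=np.vstack([d['frame'][90:300,120:460],cv2.resize(s['frame'][160:320,160:420],(340,209))])[:,:,::-1]
cv2.imwrite('pics/c3.png',cv2.resize(c,None,fx=1.4,fy=1.4))
E
python3 gate.py
```

```text
theta now 0.6866550696215344 [ 5.13036982e-02 -1.23244204e-01  1.90688560e+00 -1.97938942e-04
  1.35829265e+00  2.54064457e+00]
[ 5.14631200e-02 -1.85488530e-01  1.79625095e+00 -1.16136567e-05
  1.53107055e+00 -5.97968564e-01]
False
False [0.0966476  0.02377371] [-3.53628349  1.3411477   1.83483066]
64.0917
tray y ext [-0.29084772 -0.11545967]
```

View pics/c3.png

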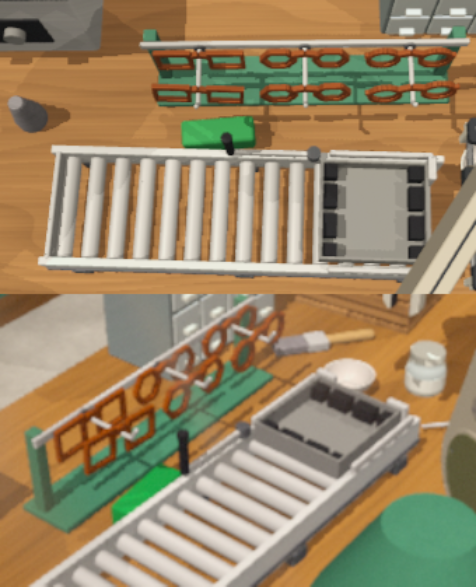

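Run:
```python
from h import *
lin(tw(0,-.308),.2,.2,TY); print(lin(tw(0,-.308),.080,.12,th=8))
print(lin(tw(0,.09),.080,.10),wt(here()))
print(lin(tw(0,.135),.080,.03,th=6),wt(here()),arm.current_wrist_force())
arm.sleep(.3); lin(wt(here())*0+tw(0,.10),.08,.05); up(.25); lin(tw(-.05,-.25),.28,.25)
d=snap('top');s=snap('side');print(arm.current_t())
P=pts(d);T=wt(P);z=P[...,2]
m=(z>.086)&(z<.100)&(abs(T[...,0])<.07)&(T[...,1]>.0)&(T[...,1]<.33); print('tray y ext',np.percentile(T[m][:,1],[1,99]))
c=np.vstack([d['frame'][90:300,120:460],cv2.resize(s['frame'][160:380,160:420],(340,209))])[:,:,::-1]
cv2.imwrite('pics/c4.png',cv2.resize(c,None,fx=1.4,fy=1.4))
```

```text
False
False [4.24382954e-05 8.99303792e-02]
True [-3.51961403e-05  1.21550181e-01] [0.40583412 0.06211324 0.7882095 ]
74.4333
tray y ext [0.12994732 0.29416343]
```

View pics/c4.png

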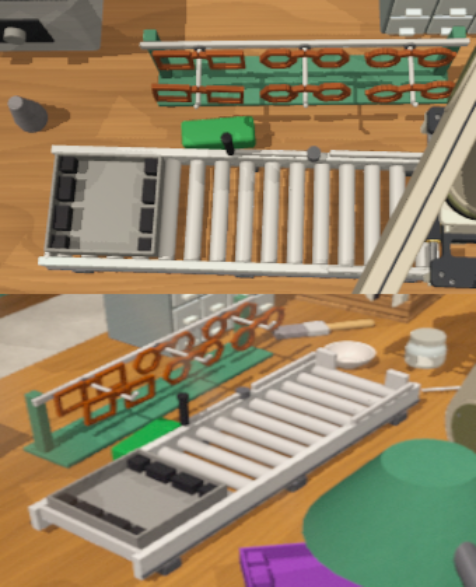

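The tray stands against the lip (y 0.130 to 0.294), the gate is open along its rail, and all six fronts hang clear of each other. I'm handing in.

```bash
python3 -c "
from h import *
print(arm.job_done())"
```

```text
the job is handed in; nothing more can be done
None
```

I handed the job in at about 74 s: all three new fronts hang on their own models' hooks clear of the first ones, the gate is open, and the empty tray is against the infeed lip; the last pictures confirm this, but the hand-in returned no verdict.

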